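# Tip the dog biscuits from the treat tray into the cup

## Task

Take the grey treat tray across its two sides, draw it out from under the little shelf and set it down clear of the shelf; then let go and take it again by its rear handle, and tip it so that all five dog biscuits slide out of its open end into the cup. Finally set the tray down level on the stainless tray, away from the shelf, leaving the cup standing where it is and the brush, comb, jar and curry brush undisturbed.

Things in the scene. Friction and masses are not known exactly. Their poses are not given: they have to be found in the camera images.
- tray: loose dark grey plastic treat tray, a rigid straight trough, about 0.18 kg. Origin: centre of its underside, z up. Trough x -65 to +65, 62 wide outside (y), 54 inside, 30 high; floor and walls 4 thick, walls at both sides and the rear (-x); the front (+x) is open, no sill. Blade handle behind the rear wall. At the start the handle is under the shelf, the open end pointing out of it (shelf's -x)
- tray_handle (a point): middle of the tray's blade handle: a solid upright blade 47 long (tray x), 10 thick (tray y), 28 high (from 12 to 40 above the tray's underside). This point is at (-90, 0, 26) mm in the tray's frame, axes as the tray's
- tray_lip (a point): middle of the open edge of the tray's floor, at (65, 0, 4) mm in the tray's frame, axes as the tray's
- cup: empty white polypropylene cup, loose, 0.1 kg, round, 100 across the mouth, 90 high, wall 3, a little narrower at the foot. Origin: centre of its underside, z up. It stands on the other side from the shelf
- cup_rim (a point): centre of the cup's mouth, at rim height
- cup_in (a point): centre of the cup's inner floor, z up
- shelf: fixed low maple shelf, a bridge 190 wide (its y), 60 deep (its x), 74 high, board 12 thick so 62 free beneath, 158 between its two side legs; open front and back. Origin: centre of its footprint at the bottom; its -x faces out to where the treat tray lies. It stands left or right of the middle
- treat0: bone-shaped dog biscuit, rigid, 32 x 20 x 16 high, 12 g, light brown; origin at the centre of its underside. Five alike lie flat in the tray; friction on the tray 0.48 to 0.72, so they begin to slide at a slope of 36 degrees at most
- treat1: bone-shaped dog biscuit, rigid, 32 x 20 x 16 high, 12 g, light brown; origin at the centre of its underside. Five alike lie flat in the tray; friction on the tray 0.48 to 0.72, so they begin to slide at a slope of 36 degrees at most
- treat2: bone-shaped dog biscuit, rigid, 32 x 20 x 16 high, 12 g, light brown; origin at the centre of its underside. Five alike lie flat in the tray; friction on the tray 0.48 to 0.72, so they begin to slide at a slope of 36 degrees at most
- treat3: bone-shaped dog biscuit, rigid, 32 x 20 x 16 high, 12 g, light brown; origin at the centre of its underside. Five alike lie flat in the tray; friction on the tray 0.48 to 0.72, so they begin to slide at a slope of 36 degrees at most
- treat4: bone-shaped dog biscuit, rigid, 32 x 20 x 16 high, 12 g, light brown; origin at the centre of its underside. Five alike lie flat in the tray; friction on the tray 0.48 to 0.72, so they begin to slide at a slope of 36 degrees at most
- salver: the large stainless tray that everything stands on: fixed plate 500 (x) by 940 (y), 5 thick, rim 12 high at its edges. Origin: centre of its underside on the table
- brush: press-button pet brush, 205 long (x), 60 wide, 27 high, lying loose; origin under it, x towards the head. Bystander
- curry: round silicone curry brush, 72 across, 25 high, lying loose; origin centre of its underside. Bystander
- jar: closed white ceramic jar, 78 across, 94 high, loose; origin centre of its underside. Bystander, at the far side in the middle
- comb: chrome comb 150 long (y), 32 wide, 4 thick, lying loose on the shelf; origin centre of its underside. Bystander
Things that resemble listed ones, but are neither listed nor needed, are in the scene too. Leave any blue or green look-alike of the tray alone.

How it is judged:
By the outcome, as a careful person would: the job done as asked, in the order asked, and still so for the second after the job is handed in, with the robot touching nothing.
It also fails if it takes over 72 s, if anything falls off the work surface, if the arm or the gripper's body presses on something with over 40 N, if the wrist force passes 120 N, or if a joint passes its speed limit or range.

## Robot

A 6-joint arm with a two-finger parallel gripper is mounted at the origin on the work surface. World frame = base frame: x ahead of the robot, y to its left, z up, the work surface at z = 0. Lengths are in m, angles in rad, forces in N, time in s.
With the tool pointing down it reaches from about 0.375 to 0.925 m from the base axis. Payload 5.7 kg.
Tool frame: the origin (TCP) lies midway between the tips of the shut fingers; the grasp point (between the pads) lies 19 mm behind it; z points along the fingers, y is the line along which they close (so a half turn about z gives the same grasp; the last joint's range is limited). The gripper opens to 88 mm and grips with 3 to 60 N. Pads are 20 mm wide; open, the fingers measure 115 mm over their backs; the gripper's body (75 mm by 178 mm) begins 61 mm behind the grasp point.
Start: joints at [0.989, 0.359, 1.51, -0, 1.272, -0.115], TCP at [0.27, 0.536, 0.223] pointing down, gripper open.
Joint ranges: [-2.97, 2.97], [-1.01, 2.36], [0.21, 2.38], [-0.96, 4.11], [0.2, 2.71], [-2.98, 2.98]. Speed limits (rad/s): [2.39, 2.39, 3.14, 3.14, 3.14, 3.14].

## Interface

Orientations are given as a unit quaternion [x, y, z, w].
In Python, from plant import arm, vision gives the robot as it stands. The module is installed in compiled form; this text tells all that it offers.
- The arm moves only by the tool drive_tool, never from a script. Its argument "commands" is text: rows parted by semicolons, each of 4 numbers parted by spaces: the shift along the tool's x, y, z in mm, then the turn about the tool's z in degrees. A call has 1 to 20 rows; each row shifts and turns the commanded pose from where the row before left it, along the tool's axes as they then stand; what a row does not reach is not made up. A row lasts 1/12 s, in which the tool goes at most 41.7 mm and 7.16 degrees, less where a joint would pass 70% of its speed; a pose out of reach is approached as far as the arm can. A call with a gripper value outside its range is refused whole. "jaw" is the opening, from -1 (shut) to 1 (fully open), set as the call begins (left out, the last holds). The fingers move at their own pace and stop on an object; "grip_force" is the grip in N (left out, the last holds). Time passes only in rows, so rows that do not move let the fingers close. It gives the time, the measured TCP pose, the force, the opening and the grip force at its end, in the units of the state.
- arm.get_obs(): the state, without advancing time (a new reading comes with each control period).
- vision.read_camera(name): name is "side" or "top" or "wrist"; returns a dict with "image" (400x640x3 uint8, red, green, blue), "fx", "fy", "cx", "cy" (pixels), "rvec" (rotation vector, rad) and "tvec" (3), from world to camera coordinates, as OpenCV has them. Camera axes: x right, y down, z forward; pixel columns grow to the right and rows downward; lengths in m; the calibration is good to about 2 mm. A picture is of the moment at which its call begins. There is no depth.
- arm.finish_job(): hands the job in; it is judged then, once.
Trained networks look in the newest picture that a camera, given by its name, has taken for a name from the list of things; names that differ only in an ending like _2 or _b are one class to them, and where a whole thing is asked for, a point or a joint stands for the part that bears it (a point fixed in the world has none). Each returns a list of dicts, best first, with "conf" (0 to 1); they miss things now and then, are a little off and sometimes report something else, mostly with a low value. They report only what shows in the picture. A call takes as long as a camera call. They do not tell look-alikes from the thing itself.
- vision.recognise(camera, target): "position" ([x, y, z] in m, in world coordinates, good to about 4 mm: the middle of the surface that is visible of it).
- vision.place_of(camera, target): "position" ([x, y, z] in m, in world coordinates, good to about 4 mm: a listed point, or the origin of a listed thing).
The state is a dict: "time_s": time; "joint_pos": joint angles; "joint_vel": joint speeds; "joint_torque": joint torques, N m; "tcp_pos": TCP position; "ee_rot": TCP orientation; "force": force on the tool from outside, world axes, zero at the start; "moment": the same for the moment, N m; "opening": opening from 0.0 (shut) to 1.0 (fully open); "finger_force": force on a finger pad.
Only numpy, scipy, OpenCV 4.12 (cv2) and the standard library are available. Lean on these libraries where they do the work, as an engineer would, in place of code of your own. Each camera call takes 0.05 s, during which the arm holds its last target. There are 200 camera calls.

## Working session

There is one attempt and no reset: what is moved stays moved. The work goes in short steps, Python scripts to look and compute and a tool call to move; the robot and the scene stay as the last step left them, time stands still between calls to the robot, and variables do not carry over. Pictures are saved under pics/ and viewed, at most 10 in all, crops included, and the job is handed in when it is done.

Besides the shell and the picture viewer there is one more tool, called after ">>>" in YAML: its name, and indented under it one key for each argument. drive_tool: Moves the arm, as the interface text tells. Its arguments: {"type":"object","properties":{"commands":{"type":"string"},"jaw":{"type":"number"},"grip_force":{"type":"number"}},"required":["commands"]}

```bash
mkdir -p pics; cat > h.py <<'E'
import numpy as np,cv2
from scipy.spatial.transform import Rotation as R
from plant import arm,vision
def cam(n,save=None):
    c=vision.read_camera(n)
    if save: cv2.imwrite('pics/'+save,c['image'][:,:,::-1])
    return c
def proj(c,P):
    K=np.array([[c['fx'],0,c['cx']],[0,c['fy'],c['cy']],[0,0,1]])
    return cv2.projectPoints(np.array(P,float).reshape(-1,1,3),np.array(c['rvec']),np.array(c['tvec']),K,None)[0].reshape(-1,2)
def back(c,u,v,z):
    Rm=cv2.Rodrigues(np.array(c['rvec'],float))[0];t=np.array(c['tvec']).ravel()
    o=-Rm.T@t;d=Rm.T@np.array([(u-c['cx'])/c['fx'],(v-c['cy'])/c['fy'],1])
    return o+d*(z-o[2])/d[2]
def st():
    o=arm.get_obs();return o['time_s'],np.round(o['tcp_pos'],4),np.round(R.from_quat(o['ee_rot']).as_matrix(),3).tolist(),np.round(o['force'],1),o['opening'],o['finger_force']
E
python3 - <<'E'
from h import *
print(st())
for n in('top','side'):
    c=cam(n,n+'0.png')
    for t in('tray','tray_handle','tray_lip','cup','cup_rim','shelf','jar','brush','curry','treat0'):
        print(n,t,[(np.round(d['position'],3).tolist(),round(d['conf'],2)) for d in vision.place_of(n,t)])
E
```

```text
(0.0, array([0.2696, 0.5352, 0.2218]), [[-0.893, 0.45, -0.001], [0.45, 0.893, -0.002], [0.0, -0.002, -1.0]], array([ 0.4, -0.3,  0.9]), 0.9999525166943057, 0.0)
top tray [([0.582, 0.173, 0.007], 0.89), ([0.524, 0.585, -0.003], 0.84), ([0.192, 0.352, -0.001], 0.66)]
top tray_handle [([0.153, 0.268, 0.025], 0.95), ([0.552, 0.671, 0.025], 0.87), ([0.666, 0.162, 0.034], 0.69)]
top tray_lip [([0.513, 0.187, 0.01], 0.83), ([0.508, 0.522, 0.004], 0.8), ([0.222, 0.407, 0.005], 0.7), ([0.67, 0.164, 0.005], 0.64)]
top cup [([0.547, 0.175, 0.009], 0.64), ([0.639, -0.211, 0.003], 0.58), ([0.621, 0.184, 0.009], 0.41), ([0.642, -0.204, 0.098], 0.36)]
top cup_rim [([0.645, -0.207, 0.096], 0.58)]
top shelf [([0.668, 0.162, 0.004], 0.79)]
top jar [([0.788, 0.031, 0.001], 0.66)]
top brush [([0.485, 0.389, 0.009], 0.94), ([0.584, 0.184, 0.011], 0.45)]
top curry [([0.477, -0.401, 0.004], 0.67)]
top treat0 [([0.549, 0.172, 0.008], 0.65), ([0.588, 0.188, 0.01], 0.64), ([0.584, 0.163, 0.005], 0.52), ([0.616, 0.158, 0.011], 0.5), ([0.622, 0.185, 0.01], 0.38)]
side tray [([0.518, 0.584, -0.001], 0.93), ([0.1
[... 242 characters left out ...]
 ([0.227, 0.404, 0.008], 0.64), ([0.514, 0.182, 0.011], 0.63), ([0.641, -0.206, 0.094], 0.33)]
side cup [([0.645, -0.202, 0.006], 0.92), ([0.675, 0.163, 0.078], 0.66), ([0.623, 0.182, 0.007], 0.62)]
side cup_rim [([0.644, -0.207, 0.092], 0.91)]
side shelf [([0.669, 0.165, 0.003], 0.8), ([0.644, -0.21, 0.096], 0.62)]
side jar [([0.784, 0.036, 0.002], 0.95), ([0.584, 0.184, 0.01], 0.35), ([0.616, 0.152, 0.01], 0.29)]
side brush [([0.481, 0.39, 0.002], 0.66), ([0.639, -0.208, 0.011], 0.44)]
side curry [([0.479, -0.398, 0.005], 0.74)]
side treat0 [([0.589, 0.184, 0.012], 0.58), ([0.548, 0.171, 0.011], 0.55), ([0.621, 0.183, 0.01], 0.53), ([0.618, 0.152, 0.01], 0.5), ([0.579, 0.163, 0.01], 0.49)]
```

View pics/top0.png

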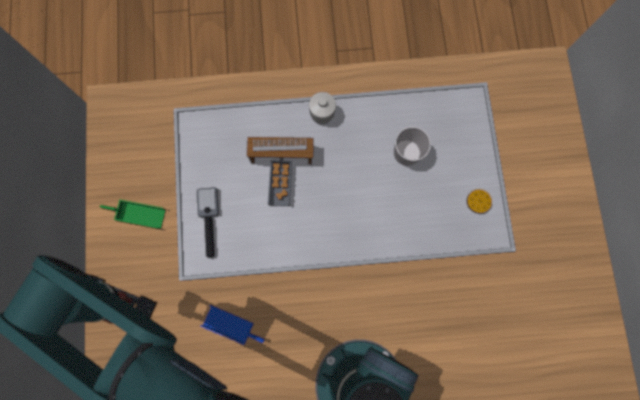

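View pics/side0.png

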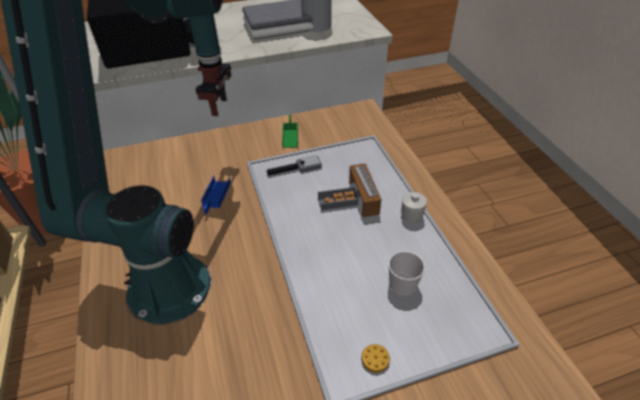

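>>> drive_tool:
  commands: "-20 -9 0 0;-26 -12 0 0;-28 -13 0 0;-28 -13 0 0;-28 -13 0 0;-28 -13 0 0;-28 -13 0 0;-28 -13 0 0;-28 -13 0 0;-28 -13 0 0;-28 -13 0 0;-28 -13 0 0;-28 -13 0 0;-28 -13 0 0;-28 -13 0 0;-4 -2 0 0;0 0 0 7;0 0 0 7;0 0 0 7;0 0 0 7"
  jaw: 1

```text
time_s: 2.77
tcp_pos: [0.553, 0.1783, 0.2226]
ee_rot: [0.463, 0.887, -0.0, -0.0]
force: [0.4, 0.3, 0.1]
opening: 1.002
finger_force: 0.0
```

>>> drive_tool:
  commands: "0 0 0 7;0 0 0 7;0 0 0 7;0 0 0 7;0 0 0 7;0 0 0 7;0 0 0 7;0 0 0 7;0 0 0 7;0 0 0 7;0 0 0 7;0 0 0 7;0 0 0 7;0 0 0 7;0 0 0 7;0 0 0 7;0 0 0 7;0 0 0 7;0 0 0 7;0 0 0 0"

```text
time_s: 4.43
tcp_pos: [0.5529, 0.1785, 0.2226]
ee_rot: [0.998, -0.07, -0.0, -0.0]
force: [0.4, 0.2, 0.4]
opening: 0.996
finger_force: 0.0
```

```bash
python3 - <<'E'
from h import *
print(st())
c=cam('wrist','w1.png')
for t in('tray','tray_handle','tray_lip','shelf','treat0'):
    print(t,[(np.round(d['position'],3).tolist(),round(d['conf'],2)) for d in vision.place_of('wrist',t)])
print(proj(c,[[.553,.1775,.035],[.514,.185,.009],[.583,.173,.035]]))
np.savez('w1.npz',**c)
E
```

```text
(4.4333, array([0.5529, 0.1785, 0.2226]), [[0.99, -0.139, -0.0], [-0.139, -0.99, 0.0], [-0.0, -0.0, -1.0]], array([0.4, 0.2, 0.4]), 0.9960776424500155, 0.0)
tray [([0.524, 0.584, -0.0], 0.87), ([0.577, 0.173, 0.003], 0.76), ([0.549, 0.174, 0.009], 0.22)]
tray_handle [([0.515, 0.184, 0.01], 0.59)]
tray_lip [([0.51, 0.518, 0.004], 0.85), ([0.518, 0.184, 0.013], 0.77)]
shelf [([0.671, 0.165, 0.007], 0.78), ([0.583, -0.0, -0.003], 0.19)]
treat0 [([0.584, 0.186, 0.012], 0.82), ([0.624, 0.184, 0.01], 0.77), ([0.583, 0.162, 0.01], 0.71), ([0.548, 0.175, 0.007], 0.71), ([0.621, 0.156, 0.008], 0.63)]
[[321.35428709 177.96773096]
 [319.60770425 204.66425911]
 [321.65893106 150.8073271 ]]
```

View pics/w1.png

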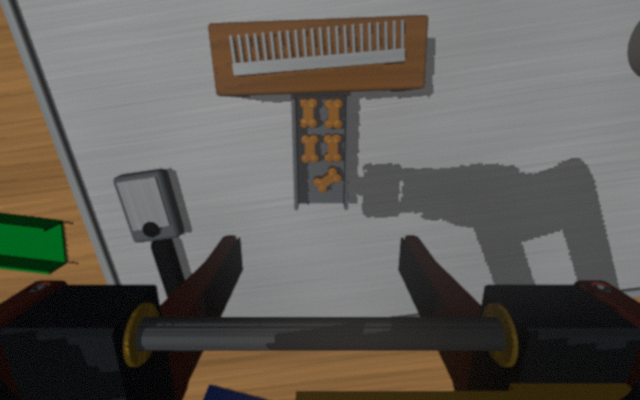

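>>> drive_tool:
  commands: "0 0 10 0;0 0 20 0;0 0 25 0;0 0 25 0;0 0 25 0;0 0 25 0;0 0 25 0;0 0 20 0;0 0 15 0;0 0 10 0;0 0 6 0;0 0 3 0;0 0 0 0;0 0 0 0"

```text
time_s: 5.9
tcp_pos: [0.5539, 0.1781, 0.0142]
ee_rot: [0.998, -0.067, 0.001, -0.0]
force: [0.2, -0.5, -0.3]
opening: 1.005
finger_force: 0.0
```

>>> drive_tool:
  commands: "0 0 0 0;0 0 0 0;0 0 0 0;0 0 0 0;0 0 0 0;0 0 0 0"
  jaw: -1
  grip_force: 15

```text
time_s: 6.4
tcp_pos: [0.5535, 0.178, 0.014]
ee_rot: [0.998, -0.068, 0.0, -0.0]
force: [-1.1, -0.8, 4.1]
opening: 0.704
finger_force: 15.0
```

>>> drive_tool:
  commands: "-3 0 0 0;-6 0 0 0;-9 0 0 0;-10 0 0 0;-10 0 0 0;-10 0 0 0;-10 0 0 0;-10 0 0 0;-10 0 0 0;-10 0 0 0;-10 0 0 0;-8 0 0 0;-5 0 0 0;-3 0 0 0;-1 0 0 0;0 0 0 0;0 0 0 0"

```text
time_s: 7.82
tcp_pos: [0.4385, 0.1937, 0.014]
ee_rot: [0.998, -0.067, 0.0, -0.0]
force: [1.7, 0.5, 7.7]
opening: 0.7
finger_force: 15.0
```

>>> drive_tool:
  commands: "0 0 0 0;0 0 0 0;0 0 0 0;0 0 0 0;0 0 -5 0;0 0 -15 0;0 0 -25 0;0 0 -30 0;0 0 -30 0;0 0 -30 0;0 0 -20 0;15 0 -5 0;25 0 0 0;25 0 0 0;25 0 0 0;15 0 0 0;0 0 0 0"
  jaw: 1

```text
time_s: 9.23
tcp_pos: [0.5465, 0.1789, 0.1739]
ee_rot: [0.998, -0.068, 0.001, -0.0]
force: [-0.0, -0.2, -0.1]
opening: 1.0
finger_force: 0.0
```

```bash
python3 - <<'E'
from h import *
print(st())
c=cam('wrist','w2.png');np.savez('w2.npz',**c)
for n in('wrist','top','side'):
  if n!='wrist':cam(n)
  for t in('tray','tray_handle','tray_lip','cup_rim'):
    print(n,t,[(np.round(d['position'],3).tolist(),round(d['conf'],2)) for d in vision.place_of(n,t)])
E
```

```text
(9.2333, array([0.5465, 0.1789, 0.1739]), [[0.991, -0.136, 0.002], [-0.136, -0.991, 0.0], [0.002, -0.0, -1.0]], array([-0. , -0.2, -0.1]), 0.999860356819252, 0.0)
wrist tray [([0.461, 0.189, 0.002], 0.69)]
wrist tray_handle [([0.552, 0.176, 0.032], 0.97), ([0.673, 0.164, 0.006], 0.46)]
wrist tray_lip [([0.508, 0.517, 0.008], 0.86), ([0.401, 0.198, 0.007], 0.66)]
wrist cup_rim []
top tray [([0.527, 0.584, 0.0], 0.91)]
top tray_handle [([0.55, 0.669, 0.026], 0.69), ([0.554, 0.177, 0.03], 0.36)]
top tray_lip [([0.506, 0.522, 0.005], 0.81)]
top cup_rim [([0.646, -0.21, 0.099], 0.91)]
side tray [([0.469, 0.189, -0.0], 0.96), ([0.195, 0.349, -0.005], 0.84), ([0.52, 0.584, -0.002], 0.61)]
side tray_handle [([0.556, 0.179, 0.031], 0.73), ([0.546, 0.668, 0.024], 0.68), ([0.153, 0.266, 0.027], 0.64)]
side tray_lip [([0.506, 0.522, 0.006], 0.92), ([0.399, 0.195, 0.009], 0.7), ([0.224, 0.407, 0.008], 0.59)]
side cup_rim [([0.644, -0.208, 0.094], 0.92), ([0.641, -0.21, 0.009], 0.61)]
```

View pics/w2.png

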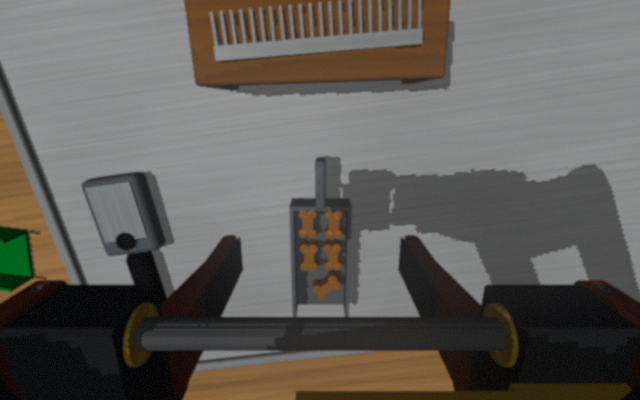

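>>> drive_tool:
  commands: "5 0 10 0;5 0 20 0;0 0 25 0;0 0 25 0;0 0 25 0;0 0 25 0;0 0 15 0;0 0 10 0;0 0 4 0;0 0 2 0;0 0 0 0;0 0 0 0"

```text
time_s: 10.98
tcp_pos: [0.5542, 0.1782, 0.0135]
ee_rot: [0.998, -0.068, 0.001, -0.0]
force: [-0.1, -0.7, 0.4]
opening: 0.998
finger_force: 0.0
```

>>> drive_tool:
  commands: "0 0 0 0;0 0 0 0;0 0 0 0;0 0 0 0;0 0 0 0;0 0 0 0;0 0 0 0;0 0 0 0;0 0 0 0;0 0 0 0"
  jaw: -1
  grip_force: 60

```text
time_s: 11.82
tcp_pos: [0.5533, 0.178, 0.0126]
ee_rot: [0.998, -0.068, -0.0, 0.0]
force: [0.3, -0.3, -0.6]
opening: 0.284
finger_force: 0.0
```

>>> drive_tool:
  commands: "4 0 0 0;0 0 0 0;0 0 0 0;0 0 0 0;0 0 0 0;0 0 0 0;0 0 0 0"

```text
time_s: 12.4
tcp_pos: [0.5575, 0.1775, 0.0127]
ee_rot: [0.998, -0.068, 0.0, -0.0]
force: [1.0, -0.4, 0.2]
opening: 0.113
finger_force: 60.0
```

>>> drive_tool:
  commands: "0 0 -2 0;0 0 -4 0;0 0 -5 0;0 0 -5 0;0 0 -5 0;0 0 -5 0;0 0 -4 0;0 0 -2 0;0 0 -1 0;0 0 0 0;0 0 0 0"

```text
time_s: 13.32
tcp_pos: [0.5571, 0.1774, 0.0455]
ee_rot: [0.998, -0.068, -0.0, 0.0]
force: [-0.6, 0.5, -1.4]
opening: 0.113
finger_force: 60.0
```

```bash
python3 - <<'E'
from h import *
print(st())
for n in('side','top'):
  cam(n,n+'3.png')
  for t in('tray','tray_handle','tray_lip'):
    print(n,t,[(np.round(d['position'],3).tolist(),round(d['conf'],2)) for d in vision.place_of(n,t)])
E
```

```text
(13.3167, array([0.5571, 0.1774, 0.0455]), [[0.991, -0.135, -0.0], [-0.135, -0.991, -0.0], [-0.0, 0.0, -1.0]], array([-0.6,  0.5, -1.4]), 0.1127770366111839, 59.99930799007416)
side tray [([0.467, 0.189, 0.037], 0.97), ([0.642, -0.203, 0.006], 0.7), ([0.194, 0.348, -0.005], 0.57), ([0.522, 0.582, -0.003], 0.56)]
side tray_handle [([0.156, 0.267, 0.03], 0.91), ([0.547, 0.669, 0.026], 0.66), ([0.555, 0.178, 0.065], 0.63)]
side tray_lip [([0.506, 0.52, 0.004], 0.98), ([0.398, 0.195, 0.042], 0.96), ([0.224, 0.407, 0.009], 0.82), ([0.674, 0.164, 0.079], 0.56)]
top tray [([0.524, 0.583, -0.004], 0.86)]
top tray_handle [([0.552, 0.672, 0.025], 0.87)]
top tray_lip [([0.507, 0.522, 0.003], 0.69)]
```

>>> drive_tool:
  commands: "0 0 -5 0;0 0 -10 0;0 0 -15 0;0 0 -15 0;0 0 -15 0;0 0 -15 0;0 0 -15 0;0 0 -15 0;0 0 -15 0;0 0 -15 0;0 0 -15 0;0 0 -15 0;0 0 -15 0;0 0 -15 0;0 0 -10 0;0 0 -5 0;0 0 0 0"

```text
time_s: 15.13
tcp_pos: [0.5579, 0.1776, 0.2573]
ee_rot: [0.998, -0.068, 0.001, -0.0]
force: [0.6, -0.1, -2.5]
opening: 0.106
finger_force: 60.0
```

>>> drive_tool:
  commands: "1 5 0 0;2 10 0 0;3 15 0 0;3 15 0 0;3 16 0 0;3 16 0 0;3 16 0 0;3 16 0 0;3 16 0 0;3 16 0 0;3 16 0 0;3 16 0 0;3 16 0 0;3 16 0 0;3 16 0 0;3 16 0 0;3 15 0 0;1 12 0 0;0 6 0 0;0 0 0 0"

```text
time_s: 16.8
tcp_pos: [0.5688, -0.0981, 0.255]
ee_rot: [0.998, -0.068, -0.001, 0.0]
force: [0.5, 0.4, -2.5]
opening: 0.114
finger_force: 60.0
```

>>> drive_tool:
  commands: "0 0 0 -2;0 0 0 -4;0 0 0 -6;0 0 0 -7;0 0 0 -7;0 0 0 -7;0 0 0 -7;0 0 0 -7;0 0 0 -7;0 0 0 -7;0 0 0 -7;0 0 0 -7;0 0 0 -7;0 0 0 -7;0 0 0 -7;0 0 0 -7;0 0 0 -7;0 0 0 -7;0 0 0 -7;0 0 0 -5"

```text
time_s: 18.47
tcp_pos: [0.5689, -0.0956, 0.2553]
ee_rot: [0.488, 0.873, 0.0, -0.001]
force: [0.0, 0.7, -2.1]
opening: 0.113
finger_force: 60.0
```

>>> drive_tool:
  commands: "0 0 0 -3;0 0 0 -1;0 0 0 0;0 0 0 0"

```text
time_s: 18.8
tcp_pos: [0.5692, -0.0962, 0.2555]
ee_rot: [0.46, 0.888, -0.0, -0.0]
force: [-0.3, 0.5, -1.8]
opening: 0.111
finger_force: 60.0
```

```bash
cat >> h.py <<'E'
def look(ns=('side','top'),save=None,ts=('tray','tray_handle','tray_lip','cup_rim','treat0')):
  s=st();print(s[0],s[1],s[2][0],s[3],s[4],s[5])
  for n in ns:
    cam(n,n+save if save else None)
    for t in ts:
      print(n,t,[(np.round(d['position'],3).tolist(),round(d['conf'],2)) for d in vision.place_of(n,t) if d['position'][1]<.15])
E
python3 -c "
from h import *
look(save='4.png')"
```

```text
18.8 [ 0.5692 -0.0962  0.2555] [-0.576, 0.817, -0.001] [-0.3  0.5 -1.8] 0.11117658751668906 59.99929189682007
side tray [([0.626, -0.175, 0.245], 0.66), ([0.662, -0.225, 0.254], 0.6)]
side tray_handle [([0.575, -0.099, 0.274], 0.71), ([0.475, -0.397, 0.006], 0.68), ([0.625, -0.173, 0.241], 0.31)]
side tray_lip [([0.663, -0.229, 0.251], 0.57), ([0.786, 0.033, -0.001], 0.16)]
side cup_rim [([0.644, -0.21, 0.093], 0.84)]
side treat0 [([0.65, -0.198, 0.253], 0.55), ([0.609, -0.132, 0.254], 0.51), ([0.612, -0.183, 0.254], 0.48), ([0.585, -0.146, 0.248], 0.41), ([0.632, -0.163, 0.252], 0.4)]
top tray [([0.627, -0.176, 0.248], 0.6)]
top tray_handle []
top tray_lip [([0.661, -0.226, 0.253], 0.6)]
top cup_rim [([0.644, -0.207, 0.096], 0.5)]
top treat0 [([0.648, -0.194, 0.252], 0.56), ([0.611, -0.18, 0.252], 0.44)]
```

View pics/side4.png

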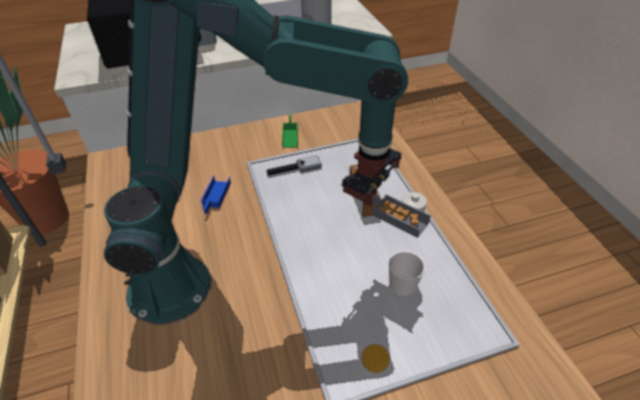

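>>> drive_tool:
  commands: "0 0 0 0"
  grip_force: 25

```text
time_s: 19.48
tcp_pos: [0.5694, -0.0967, 0.2557]
ee_rot: [0.46, 0.888, -0.0, -0.0]
force: [-0.0, -0.0, -2.4]
opening: 0.113
finger_force: 25.0
```

>>> drive_tool:
  commands: "0 0 0 0"
  grip_force: 18

```text
time_s: 19.57
tcp_pos: [0.5694, -0.0967, 0.2556]
ee_rot: [0.46, 0.888, -0.0, -0.0]
force: [0.2, 0.4, -2.9]
opening: 0.112
finger_force: 18.0
```

```bash
python3 -c "
from h import *
look(('side',),ts=('tray','tray_lip'));print(arm.get_obs()['moment'])"
```

```text
19.5667 [ 0.5694 -0.0967  0.2556] [-0.577, 0.817, -0.0] [ 0.2  0.4 -2.9] 0.11177382074413339 17.99984872341156
side tray [([0.628, -0.175, 0.246], 0.89), ([0.659, -0.229, 0.251], 0.54)]
side tray_lip [([0.661, -0.231, 0.251], 0.69)]
[ 0.07707604  0.08935133 -0.03417814]
```

>>> drive_tool:
  commands: "0 0 0 0"
  grip_force: 14

```text
time_s: 19.8
tcp_pos: [0.5694, -0.0967, 0.2557]
ee_rot: [0.46, 0.888, -0.0, -0.0]
force: [-0.2, -0.2, -2.7]
opening: 0.112
finger_force: 14.0
```

>>> drive_tool:
  commands: "0 0 0 0"
  grip_force: 11

```text
time_s: 19.88
tcp_pos: [0.5695, -0.0967, 0.2557]
ee_rot: [0.46, 0.888, -0.0, 0.0]
force: [0.4, 0.4, -1.2]
opening: 0.11
finger_force: 11.0
```

```bash
python3 -c "
from h import *
look(('side',),ts=('tray','tray_lip'));print(arm.get_obs()['moment'])"
```

```text
19.8833 [ 0.5695 -0.0967  0.2557] [-0.577, 0.817, -0.0] [ 0.4  0.4 -1.2] 0.11040132603979187 10.999736487865448
side tray [([0.626, -0.175, 0.244], 0.83), ([0.646, -0.21, 0.094], 0.18)]
side tray_lip [([0.66, -0.227, 0.248], 0.61)]
[ 0.1218043   0.08384596 -0.03583657]
```

>>> drive_tool:
  commands: "0 0 0 0"
  grip_force: 10

```text
time_s: 20.12
tcp_pos: [0.5695, -0.0967, 0.2557]
ee_rot: [0.46, 0.888, -0.0, 0.0]
force: [0.7, -0.5, -1.9]
opening: 0.114
finger_force: 10.0
```

```bash
python3 -c "
from h import *
look(('side',),ts=('tray','tray_lip'));print(arm.get_obs()['moment'])"
```

```text
20.1167 [ 0.5695 -0.0967  0.2557] [-0.577, 0.817, -0.0] [ 0.7 -0.5 -1.9] 0.11420441935884255 9.999900609254837
side tray [([0.618, -0.163, 0.216], 0.9)]
side tray_lip [([0.65, -0.215, 0.204], 0.62)]
[ 0.12793849  0.11987905 -0.02065183]
```

>>> drive_tool:
  commands: "0 0 0 0"
  grip_force: 30

```text
time_s: 20.35
tcp_pos: [0.5694, -0.0966, 0.2556]
ee_rot: [0.46, 0.888, -0.0, -0.0]
force: [0.1, 0.5, -1.7]
opening: 0.116
finger_force: 30.0
```

```bash
python3 -c "
from h import *
look(('side',),ts=('tray','tray_lip','treat0'))"
```

```text
20.35 [ 0.5694 -0.0966  0.2556] [-0.577, 0.817, -0.0] [ 0.1  0.5 -1.7] 0.1161775378821679 29.999578893184662
side tray [([0.612, -0.156, 0.2], 0.56), ([0.595, -0.118, 0.223], 0.31)]
side tray_lip [([0.638, -0.199, 0.172], 0.66), ([0.573, -0.098, 0.27], 0.25)]
side treat0 [([0.6, -0.122, 0.228], 0.6), ([0.618, -0.141, 0.207], 0.59), ([0.6, -0.162, 0.206], 0.54), ([0.578, -0.133, 0.224], 0.51), ([0.635, -0.172, 0.19], 0.46)]
```

>>> drive_tool:
  commands: "0 0 2 0;0 0 4 0;0 0 5 0;0 0 5 0;0 0 5 0;0 0 5 0;0 0 5 0;0 0 4 0;0 0 3 0;0 0 2 0;0 0 0 0"
  grip_force: 30

```text
time_s: 21.47
tcp_pos: [0.5692, -0.0966, 0.2152]
ee_rot: [0.46, 0.888, -0.0, -0.0]
force: [-0.5, -0.2, -1.6]
opening: 0.111
finger_force: 30.0
```

```bash
python3 -c "
from h import *
look(('side',),ts=('tray_lip','treat0'))"
```

```text
21.4667 [ 0.5692 -0.0966  0.2152] [-0.577, 0.817, -0.001] [-0.5 -0.2 -1.6] 0.11080110628906072 29.999755024909973
side tray_lip [([0.64, -0.199, 0.132], 0.79)]
side treat0 [([0.655, -0.193, 0.009], 0.52), ([0.663, -0.214, 0.026], 0.4)]
```

>>> drive_tool:
  commands: "0 0 0 0"
  grip_force: 10

```text
time_s: 21.7
tcp_pos: [0.5697, -0.0968, 0.216]
ee_rot: [0.46, 0.888, 0.0, 0.0]
force: [0.2, -0.3, -1.5]
opening: 0.114
finger_force: 10.0
```

>>> drive_tool:
  commands: "0 0 0 0"
  grip_force: 30

```text
time_s: 21.78
tcp_pos: [0.5696, -0.0967, 0.2159]
ee_rot: [0.46, 0.888, 0.0, 0.0]
force: [-0.1, -0.4, -1.9]
opening: 0.111
finger_force: 30.0
```

```bash
python3 -c "
from h import *
look(('side',),ts=('tray_lip','treat0'))"
```

```text
21.7833 [ 0.5696 -0.0967  0.2159] [-0.577, 0.817, 0.0] [-0.1 -0.4 -1.9] 0.11121294527294483 29.999651312828064
side tray_lip [([0.586, -0.004, -0.001], 0.58), ([0.64, -0.2, 0.133], 0.57)]
side treat0 [([0.66, -0.216, 0.027], 0.57), ([0.646, -0.21, 0.094], 0.55), ([0.654, -0.193, 0.009], 0.43)]
```

```bash
python3 -c "
from h import *
a=cam('side')['image'][130:330,280:520];b=cam('top')['image'][60:260,280:520]
cv2.imwrite('pics/z5.png',cv2.resize(np.hstack([a,b])[:,:,::-1],(800,334),interpolation=3))"
```

```text
(no output)
```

View pics/z5.png

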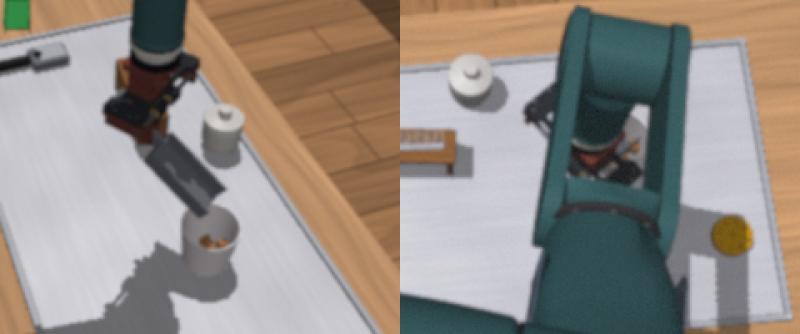

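>>> drive_tool:
  commands: "0 0 -5 0;0 0 -10 0;0 0 -15 0;0 0 -10 0;5 0 -5 0;10 0 0 0;15 0 0 0;15 0 0 0;15 0 0 0;15 0 0 0;15 0 0 0;15 0 0 0;15 0 0 0;15 0 0 0;15 0 0 0;10 0 0 0;7 0 0 0;3 0 0 0;0 0 0 0"

```text
time_s: 23.62
tcp_pos: [0.4711, 0.0426, 0.2607]
ee_rot: [0.459, 0.888, -0.0, 0.0]
force: [0.0, -0.1, -1.1]
opening: 0.113
finger_force: 30.0
```

>>> drive_tool:
  commands: "0 0 5 0;0 0 10 0;0 0 15 0;0 0 15 0;0 0 15 0;0 0 15 0;0 0 15 0;0 0 15 0;0 0 10 0;0 0 10 0;0 0 5 0;0 0 5 0;0 0 5 0;0 0 5 0;0 0 5 0;0 0 0 0"

```text
time_s: 24.95
tcp_pos: [0.4709, 0.0421, 0.1099]
ee_rot: [0.46, 0.888, -0.0, -0.0]
force: [-0.8, -0.9, -1.9]
opening: 0.111
finger_force: 30.0
```

```bash
python3 -c "
from h import *
look(('side','top'),ts=('tray','tray_lip','cup_rim','treat0'))"
```

```text
24.95 [0.4709 0.0421 0.1099] [-0.577, 0.817, -0.001] [-0.8 -0.9 -1.9] 0.11088577929824255 29.99970942735672
side tray [([0.514, -0.012, 0.052], 0.97)]
side tray_lip [([0.54, -0.061, 0.026], 0.74)]
side cup_rim [([0.643, -0.209, 0.095], 0.56)]
side treat0 [([0.656, -0.192, 0.011], 0.47), ([0.66, -0.214, 0.026], 0.46)]
top tray [([0.511, -0.012, 0.057], 0.61)]
top tray_lip [([0.644, -0.207, 0.096], 0.62), ([0.54, -0.059, 0.029], 0.58)]
top cup_rim [([0.645, -0.212, 0.097], 0.88)]
top treat0 [([0.652, -0.19, 0.007], 0.49), ([0.644, -0.228, 0.041], 0.44), ([0.64, -0.211, 0.022], 0.42), ([0.662, -0.21, 0.028], 0.41), ([0.628, -0.213, 0.007], 0.37)]
```

>>> drive_tool:
  commands: "0 0 5 0;0 0 5 0;0 0 4 0;0 0 3 0;4 0 5 0;4 0 5 0;4 0 5 0;3 0 5 0;3 0 5 0;3 0 5 0;3 0 5 0;2 0 5 0;2 0 5 0;2 0 5 0;2 0 5 0;1 0 5 0;1 0 5 0;1 0 5 0;0 0 0 0;0 0 0 0"
  grip_force: 12

```text
time_s: 27.12
tcp_pos: [0.4508, 0.0707, 0.0232]
ee_rot: [0.46, 0.888, -0.0, -0.0]
force: [-0.2, 0.8, -1.8]
opening: 0.115
finger_force: 12.0
```

```bash
python3 -c "
from h import *
look(('side',),ts=('tray','tray_lip','tray_handle'))"
```

```text
27.1167 [0.4508 0.0707 0.0232] [-0.577, 0.817, -0.001] [-0.2  0.8 -1.8] 0.11473321765515282 11.999961286783218
side tray [([0.507, -0.006, 0.008], 0.73)]
side tray_lip [([0.542, -0.056, 0.011], 0.73)]
side tray_handle [([0.458, 0.069, 0.041], 0.95)]
```

>>> drive_tool:
  commands: "1 0 3 0;0 0 3 0;0 0 2 0;0 0 2 0;0 0 0 0;0 0 0 0"
  grip_force: 8

```text
time_s: 27.82
tcp_pos: [0.4504, 0.0715, 0.0135]
ee_rot: [0.46, 0.888, -0.0, -0.0]
force: [0.6, -0.2, -1.2]
opening: 0.116
finger_force: 8.0
```

>>> drive_tool:
  commands: "0 0 0 0;0 0 0 0;0 0 0 0;0 0 0 0;0 0 0 0;0 0 0 0;0 0 0 0;0 0 0 0;0 0 0 0;0 0 -5 0;0 0 -10 0;0 0 -20 0;0 0 -25 0;0 0 -30 0;0 0 -30 0;0 0 -20 0;0 0 -10 0;0 0 0 0;0 0 0 0"
  jaw: 0.3

```text
time_s: 29.4
tcp_pos: [0.4508, 0.0716, 0.1642]
ee_rot: [0.46, 0.888, 0.0, 0.001]
force: [0.4, 0.0, -0.4]
opening: 0.648
finger_force: 0.0
```

```bash
python3 -c "
from h import *
look(('side','top','wrist'),ts=('tray','tray_lip','tray_handle','cup','treat0','jar','brush','curry'))
a=cam('side')['image'][120:380,240:520];b=cam('wrist')['image'][70:330,180:460]
cv2.imwrite('pics/z6.png',cv2.resize(np.hstack([a,b])[:,:,::-1],(800,371),interpolation=3))"
```

```text
29.4 [0.4508 0.0716 0.1642] [-0.577, 0.817, 0.002] [ 0.4  0.  -0.4] 0.6476828931499822 0.0
side tray [([0.477, -0.396, 0.003], 0.74), ([0.509, -0.01, -0.001], 0.62), ([0.66, -0.215, 0.027], 0.55)]
side tray_lip [([0.54, -0.059, 0.013], 0.91)]
side tray_handle [([0.454, 0.068, 0.029], 0.93)]
side cup [([0.644, -0.205, 0.004], 0.95)]
side treat0 [([0.66, -0.215, 0.028], 0.46), ([0.654, -0.192, 0.008], 0.39)]
side jar [([0.787, 0.034, 0.002], 0.71)]
side brush []
side curry [([0.476, -0.398, 0.007], 0.66), ([0.591, 0.002, -0.002], 0.26)]
top tray [([0.507, -0.004, 0.005], 0.59)]
top tray_lip [([0.508, -0.007, 0.003], 0.54), ([0.541, -0.058, 0.012], 0.48)]
top tray_handle [([0.449, 0.068, 0.032], 0.57)]
top cup [([0.641, -0.206, 0.003], 0.58)]
top treat0 [([0.662, -0.209, 0.028], 0.59), ([0.651, -0.188, 0.006], 0.58), ([0.627, -0.212, 0.007], 0.55), ([0.639, -0.214, 0.023], 0.54), ([0.644, -0.226, 0.041], 0.38)]
top jar [([0.788, 0.032, 0.0], 0.62), ([0.629, -0.216, 0.01], 0.29)]
top brush []
top curry [([0.478, -0.4, 0.003], 0.68)]
wrist tray [([0.5, -0.006, 0.004], 0.78)]
wrist tray_lip [([0.541, -0.058, 0.011], 0.91)]
wrist tray_handle [([0.455, 0.065, 0.03], 0.87)]
wrist cup []
wrist treat0 []
wrist jar []
wrist brush []
wrist curry []
```

View pics/z6.png

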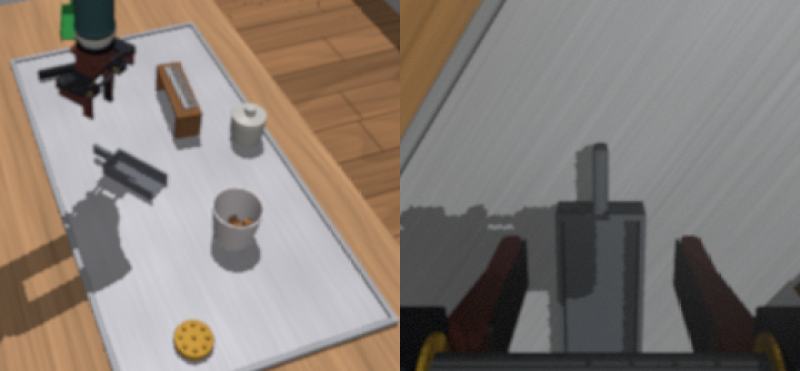

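The tray lies empty and level on the salver, clear of the shelf. The five biscuits are in the upright cup, the gripper is free, and the bystanders are in place (the brush, filtered from this list and hidden by the arm, was never near the path).

```bash
python3 -c "
from h import *
print(arm.finish_job())"
```

```text
the job is handed in; nothing more can be done
None
```

The job is handed in: all five biscuits are in the cup, which is still standing in place, and the tray is empty and level on the stainless tray, clear of the shelf. The jar and curry brush measured as undisturbed, the comb was in place when last seen, and the brush was hidden in the final look but never near the arm's path.

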